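# Seat the grating disc on its drive and close the bail

### The arm

A 7-joint arm with a two-finger parallel gripper is mounted at the origin on a cart in front of the work surface, level with it; the furniture and walls round the work are solid. World frame = base frame: x ahead of the robot, y to its left, z up, the work surface at z = 0. Lengths are in mm, angles in rad, forces in N, time in s.
With the tool pointing down it reaches from about 400 to 850 mm from the base axis. Payload 4.4 kg.
Tool frame: the origin (TCP) lies between the finger pads; the fingertips stand 8 mm ahead of it and the grasp point (between the pads) lies 11 mm behind it; z points along the fingers, y is the line along which they close (so a half turn about z gives the same grasp; the last joint's range is limited). The gripper opens to 94 mm and grips with 3 to 60 N. Pads are 16 mm wide; open, the fingers measure 119 mm over their backs; the gripper's body (75 mm by 177 mm) begins 78 mm behind the grasp point.
Start: joints at [-1.259, 0.628, 0.038, 1.517, -0.027, 0.996, -0.02], TCP at [239.747, 604.185, 213.478] pointing down, gripper open.
Joint ranges: [-3.06, 3.06], [-0.37, 2.12], [-1.25, 1.32], [0.18, 2.47], [-1.1, 4.24], [0.23, 1.98], [-2.94, 2.94]. Speed limits (rad/s): [2.57, 2.57, 3.14, 3.14, 3.14, 3.14, 3.14].

### API

Orientations are given as [roll, pitch, yaw] about the fixed x, y, z axes, in that order (R = Rz(yaw) Ry(pitch) Rx(roll)).
In Python, from cell import r, grab_frame, camera_params, nets gives the robot as it stands.
- The arm moves only by the shell command python3 -m pendant 'ROWS' [FORCE]. ROWS is JSON, a list of rows, each a list of 5 numbers: the opening in per cent of the stroke, from 0 (shut) to 100 (fully open), then the shift along the tool's x, y, z in cm, then the turn about the tool's z in rad. In form: [[grip, tx, ty, tz, roll], ...]. A call has 1 to 5 rows; each row shifts and turns the commanded pose from where the row before left it, along the tool's axes as they then stand; what a row does not reach is not made up. A row lasts 1/10 s, in which the tool goes at most 50 mm and 8.59 degrees, less where a joint would pass 70% of its speed; a pose out of reach is approached as far as the arm can. A call with a gripper value outside its range is refused whole. The fingers move at their own pace and stop on an object; FORCE is the grip in N (left out, the last holds). Time passes only in rows, so rows that do not move let the fingers close. It gives the time, the measured TCP pose, the force, the opening and the grip force at its end, in the units of the state.
- r.sense(): the state, without advancing time (a new reading comes with each control period).
- grab_frame(name): name is "scene" or "top" or "wrist"; returns (picture, depth): 480x640x3 uint8, blue, green, red; 480x640 float32, mm along the optical axis (not along the pixel's ray), 0 where there is no reading.
- camera_params(name): a dict with "fovy" (degrees; the focal length in pixels is half the picture's height over the tangent of half this angle, whatever the lens; pixels are square), "cx", "cy" (the principal point, pixels), "k1" (the pictures are not rectified: a ray, as slopes to the right and down, at radius r is drawn at 1 + k1 r^2 times it, then the intrinsics apply), "extrinsics" (4x4, takes a point from world to camera coordinates). Camera axes: x right, y down, z forward; pixel columns grow to the right and rows downward; lengths in mm; the calibration is good to about 2 mm. A picture is of the moment at which its call begins: read the wrist's pose just before it. camera_params takes no time and is no camera call; for the wrist camera it gives the pose at the moment of the call.
- r.finish_job(): hands the job in; it is judged then, once.
Trained networks look in the newest picture that a camera, given by its name, has taken for a name from the list of things; names that differ only in an ending like _2 or _b are one class to them, and where a whole thing is asked for, a point or a joint stands for the part that bears it (a point fixed in the world has none). Each returns a list of dicts, best first, with "conf" (0 to 1); they miss things now and then, are a little off and sometimes report something else, mostly with a low value. They report only what shows in the picture. A call takes as long as a camera call. They do not tell look-alikes from the thing itself.
- nets.regions_of(label, camera): "region" (480x640 bool, what is visible of it) and "rect" ([left, top, right, bottom] in pixels, round what is visible of it).
The state is a dict: "t": time; "qpos": joint angles; "qvel": joint speeds; "joint_torque": joint torques, N m; "tool_pos": TCP position; "eef_rot": TCP orientation; "ft_force": force on the tool from outside, world axes, zero at the start; "ft_torque": the same for the moment, N m; "width": opening from 0.0 (shut) to 1.0 (fully open); "grip_force": force on a finger pad.
Only numpy, scipy, OpenCV 4.12 (cv2) and the standard library are available. Lean on these libraries where they do the work, as an engineer would, in place of code of your own. Each camera call takes 0.05 s, during which the arm holds its last target. There are 200 camera calls.

### The job

Fit the grating disc on the electric grater: lower its hub into the round bore of the base and turn it gently until you feel the slot find the drive tang and the disc drops fully home, flat on the deck. Only then swing the hinged wire bail right down over the disc. Force nothing, and leave the other things on the worktop where they are.

Things in the scene. Friction and masses are not known exactly. Their poses are not given: they have to be found in the camera images.
- disc: Loose grating disc, about 0.16 kg, standing on its hub. Origin: centre of the hub's underside. Up its z axis: grey hub 40 mm across, 0 to 18 mm; steel disc 84 mm across, 18 to 24 mm; grip bar 36 mm long (disc x), 12 mm thick (disc y), 24 to 58 mm. Slot across the hub's underside along disc x (parallel to the bar), 9 mm wide, 9 mm deep. Half a turn makes no difference.
- grip (a point): Middle of the grip bar's top edge, 58 mm above the disc's origin; axes as the disc's.
- base: Fixed low white grater base with a metal deck, 150 mm (its x) by 112 mm (its y), flat deck on top at 52 mm. Origin: centre of its underside, below the bore; z up, +x towards the hinged end. The disc is fully home when it lies on the deck, its origin then 34 mm above the base's underside. Never press on the disc, the base or its bail with more than 25 N.
- bore (a point): Centre of the round bore's mouth in the deck, 52 mm above the worktop, axes as the base's. Bore 42 mm across, 24 mm deep, 2 mm chamfer. On its floor stands the steel drive tang, 32 mm long, 6 mm thick, top 10 mm below the deck; it does not give when pushed. Its long direction is unknown, -0.7 to +0.7 rad about z from the base's x axis, and is not reported.
- tang_top (a point): Top centre of the tang, 42 mm above the worktop, axes as the base's (not as the tang's). While disc x is more than about 0.09 rad off the tang, the hub stands on it, 8 mm too high (disc origin 42 mm up). Once in line the disc drops freely on to the deck: no spring or catch. Turning it under a light load of 3 to 8 N is enough.
- bail (a joint): Angle of the wire bail, rad: 0 = closed, level over the disc; starts open at 1.85 to 2.05, leaning back beyond upright. Its stiff hinge (about 0.14 N m) holds it wherever it is left. A loop of 8 mm steel rod, 86 mm across, ending in a thumb plate; it closes round the grip bar, which stands up through it, and closes fully only if the disc is home.
- bail_plate (a point): Centre of the bail's steel thumb plate (30 mm along the bail, 40 mm wide, 6 mm thick), 115 mm from the hinge line; its free end is 130 mm from it. With the bail closed it is level, 62.7 mm above the worktop, at x = -51 mm in the base's frame.
- bail_hinge (a point): Midpoint of the bail's hinge line, fixed at x = +64 mm in the base's frame, 62.7 mm above the worktop; axes as the base's. The hinge line runs along y; at angle a the bail points from here along (-cos a, 0, sin a).
- salt_jar: Bystander, to be left alone: clear salt jar with a pale lid, 45x45x86 mm. Origin: centre of its underside.
- tea_box: Bystander, to be left alone: upright dark tea carton, 35x66x102 mm. Origin: centre of its underside.
- tumbler: Bystander, to be left alone: clear drinking tumbler, 79 across, 90 high mm. Origin: centre of its underside.
- teaspoon: Bystander, to be left alone: teaspoon lying flat, 130x26x11 mm. Origin: centre of its underside.
- pill_jar: Bystander, to be left alone: small jar with a white lid, 43x43x76 mm. Origin: centre of its underside.
Things that resemble listed ones, but are neither listed nor needed, are in the scene too. What is shaped like the disc but blue is not meant. Of the things shaped like the base, the white one is meant.

How it is judged (in metres and radians):
On the way:
1. the disc lies fully home on the deck while the bail is still open (z of disc in the frame of base below 0.0365 m and horizontal distance between disc and base below 0.004 m and angle between disc's own z axis and vertical below 0.06 rad and value of joint bail above 1 rad), for 0.2 s.
At the end, for the whole second after the job is handed in: The disc is fully home (its origin less than 36.5 mm above the base's underside, within 4 mm of the bore's axis, tilted less than 0.06 rad), at rest, and the bail is closed over it (below 0.07 rad) (z of disc in the frame of base below 0.0365 m and horizontal distance between disc and base below 0.004 m and angle between disc's own z axis and vertical below 0.06 rad and value of joint bail below 0.07 rad and linear speed of disc below 0.02 m/s); the robot touches nothing.
It fails at once if the bail is swung over (below 0.9 rad) while the disc is not fully home (value of joint bail below 0.9 rad and z of disc in the frame of base above 0.0375 m).
It fails at once if the disc and the base (or its bail) are forced together (total contact force over 60 N) (contact force between disc and base above 60 N).
It fails at once if the base or its bail is pressed with more than 35 N by the robot's fingers (contact force between the fingers and base above 35 N).
It fails at once if a bystander (salt jar, tea carton, tumbler, teaspoon, small white-lidded jar) is displaced by more than 30 mm (distance of any of salt_jar, tea_box, tumbler, teaspoon, pill_jar from where it was at the start of the episode above 0.03 m).
It also fails if it takes over 72 s, if anything falls off the work surface, if the arm or the gripper's body presses on something with over 40 N, if the wrist force passes 120 N, or if a joint passes its speed limit or range.

## Working session

There is one attempt and no reset: what is moved stays moved. The work goes in short steps, Python scripts to look and compute and a shell command to move; the robot and the scene stay as the last step left them, time stands still between calls to the robot, and variables do not carry over. Pictures are saved under pics/ and viewed, at most 10 in all, crops included, and the job is handed in when it is done.

```bash
ls; mkdir -p pics; cat > h.py <<'E'
import numpy as np, cv2
from cell import r, grab_frame, camera_params, nets
def backproj(p, us, vs, d):
    f=240/np.tan(np.radians(p["fovy"])/2)
    K=np.array([[f,0,p["cx"]],[0,f,p["cy"]],[0,0,1.]])
    uv=np.stack([us,vs],1).astype(np.float64).reshape(-1,1,2)
    n=cv2.undistortPoints(uv,K,np.array([p["k1"],0,0,0,0.]))[:,0]
    c=np.c_[n*d[:,None],d]
    E=np.array(p["extrinsics"]); return (c-E[:3,3])@E[:3,:3]
def cloud(name, mask=None):
    p=camera_params(name); im,d=grab_frame(name)
    m=(d>0) if mask is None else (d>0)&mask
    v,u=np.nonzero(m); return im,d,u,v,backproj(p,u,v,d[v,u])
def proj(p,X):
    E=np.array(p["extrinsics"]); c=np.atleast_2d(X)@E[:3,:3].T+E[:3,3]
    n=c[:,:2]/c[:,2:]; n=n*(1+p["k1"]*(n**2).sum(1,keepdims=True)); f=240/np.tan(np.radians(p["fovy"])/2)
    return n*f+[p["cx"],p["cy"]]
E
python3 - <<'E'
from h import *
s=r.sense(); print({k:np.round(v,3) for k,v in s.items()})
out=[]
for n in ("scene","top"):
    im,d=grab_frame(n); cv2.imwrite(f"pics/{n}.png",im); p=camera_params(n)
    print(n,{k:np.round(v,3) for k,v in p.items()})
    for l in ("disc","base","bail","tumbler","salt_jar","tea_box","teaspoon","pill_jar"):
        for o in nets.regions_of(l,n):
            m=o["region"]&(d>0); v,u=np.nonzero(m)
            if len(u)<5: continue
            P=backproj(p,u,v,d[v,u]); 
            print(l,round(o["conf"],2),o["rect"],im[m].mean(0).round(),np.median(P,0).round(),np.percentile(P,2,axis=0).round(),np.percentile(P,98,axis=0).round())
E
```

```text
pics
{'t': np.float64(0.0), 'qpos': array([-1.259,  0.629,  0.038,  1.518, -0.027,  0.996, -0.02 ]), 'qvel': array([-0.   ,  0.   ,  0.001,  0.   ,  0.001,  0.001,  0.   ]), 'joint_torque': array([ 1.0000e-03, -5.4973e+01,  1.1440e+00, -1.8664e+01, -5.2000e-02,
        2.4000e-02,  0.0000e+00]), 'tool_pos': array([239.51 , 603.584, 212.563]), 'eef_rot': array([-3.14 ,  0.   ,  2.764]), 'ft_force': array([-0.145,  0.192,  0.099]), 'ft_torque': array([-0.02 ,  0.035,  0.026]), 'grip_force': np.float64(0.0), 'width': np.float64(0.998)}
scene {'fovy': np.float64(57.247), 'cx': np.float64(324.557), 'cy': np.float64(238.644), 'k1': np.float64(-0.042), 'extrinsics': array([[ 7.140000e-01, -7.000000e-01, -1.600000e-02, -4.156320e+02],
       [-5.220000e-01, -5.170000e-01, -6.790000e-01,  2.566490e+02],
       [ 4.660000e-01,  4.930000e-01, -7.340000e-01,  1.104021e+03],
       [ 0.000000e+00,  0.000000e+00,  0.000000e+00,  1.000000e+00]])}
disc 0.97 [297.4, 314.9, 332.2, 342.8] [183.  97.  64.] [ 288. -253.   25.] [ 254. -287.    1.] [ 333. -210.   59.]
disc 0.95 [250.6, 203.5, 275.3, 223.4]
[... 2529 characters left out ...]
-467.   72.]
bail 0.51 [333.8, 215.9, 360.9, 243.2] [150. 145. 147.] [ 454. -217.  159.] [ 427. -230.    1.] [ 513. -174.  186.]
tumbler 0.92 [382.0, 169.0, 412.3, 196.0] [181. 189. 193.] [ 629. -365.   34.] [ 582. -398.    6.] [ 657. -325.   92.]
tumbler 0.44 [288.9, 201.3, 358.1, 249.2] [215. 216. 218.] [ 483. -125.   53.] [ 424. -224.   -1.] [549. -39. 173.]
salt_jar 0.7 [289.7, 171.0, 306.0, 191.6] [162. 170. 173.] [621. -53.  82.] [606. -73.   7.] [647. -31.  91.]
tea_box 0.85 [401.6, 200.2, 429.1, 222.8] [61. 67. 73.] [ 522. -414.   99.] [ 504. -448.   19.] [ 544. -388.  107.]
teaspoon 0.55 [181.8, 221.4, 191.0, 261.2] [201. 207. 211.] [467. 304.   5.] [382. 291.  -3.] [502. 319.  14.]
```

```bash
python3 - <<'E'
import cv2,numpy as np
t=cv2.imread("pics/top.png");s=cv2.imread("pics/scene.png")
a=cv2.resize(t[150:330,170:500],(800,436),interpolation=cv2.INTER_CUBIC)
b=cv2.resize(s[190:290,240:370],(208*2,160*2),interpolation=cv2.INTER_CUBIC)
cv2.imwrite("pics/a.png",a)
E
python3 - <<'E'
from h import *
im,d=grab_frame("wrist"); cv2.imwrite("pics/w0.png",im); p=camera_params("wrist")
E=np.array(p["extrinsics"]); R=E[:3,:3]; print(-R.T@E[:3,3], R, {k:p[k] for k in("fovy","cx","cy","k1")})
E
```

```text
[177.55975394 629.38909096 384.97959827] [[ 3.68570527e-01  9.29599762e-01 -2.21535751e-04]
 [ 9.05288847e-01 -3.58877496e-01  2.27286266e-01]
 [ 2.11205754e-01 -8.39715724e-02 -9.73827964e-01]] {'fovy': 58.68631530505598, 'cx': 320.73315032096605, 'cy': 237.03153114059694, 'k1': -0.0433705078177081}
```

View pics/a.png

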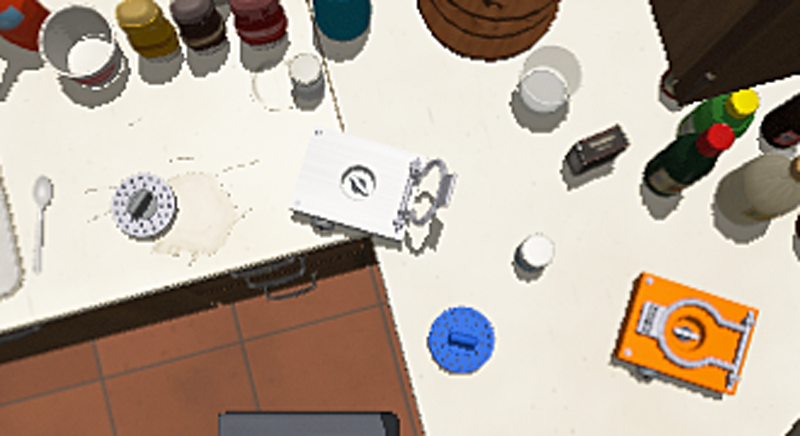

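Crop: wanted steel disc at (143,206), look-alike blue disc at (462,340). White base at (357,188), with its bail open to the right. Look-alike orange base at (685,335). I choose the steel disc and the white base, and a wrist view will check them close up.

```bash
python3 -m pendant '[[100,-3.1,-2.75,0,0],[100,-3.1,-2.75,0,0],[100,-3.1,-2.75,0,0],[100,-3.1,-2.75,0,0],[100,-3.1,-2.75,0,0]]'; python3 -m pendant '[[100,-3.1,-2.75,0,0],[100,-3.1,-2.75,0,0],[100,-3.1,-2.75,0,0],[100,-3.1,-2.75,0,0],[100,-3.1,-2.75,0,0]]';  python3 -m pendant '[[100,-3.1,-2.75,0,0],[100,-3.1,-2.75,0,0],[100,0,0,0,0]]'
cat > disc.py <<'E'
from h import *
im,d,u,v,P=cloud("wrist"); cv2.imwrite("pics/wd.png",im); p=camera_params("wrist"); o=max((o for o in nets.regions_of("disc","wrist")), key=lambda o:o["conf"]); print(o["rect"],o["conf"])
m=o["region"][v,u]; Q=P[m]
rim=Q[(Q[:,2]>18)&(Q[:,2]<30)]; hull=cv2.convexHull(rim[:,:2].astype(np.float32))
print("plate z",np.median(rim[:,2]),"circ",cv2.minEnclosingCircle(hull))
bar=Q[(Q[:,2]>52)&(Q[:,2]<64)]; rr=cv2.minAreaRect(bar[:,:2].astype(np.float32)); bp=cv2.boxPoints(rr)
e=max((bp[1]-bp[0],bp[2]-bp[1]),key=np.linalg.norm); print("bar",rr,np.median(bar[:,2]),"dir",np.arctan2(e[1],e[0])%np.pi)
s=r.sense(); print(s["tool_pos"],s["eef_rot"],s["qpos"])
E
python3 disc.py
```

```text
t: 1.45
tool_pos: [333.7, 417.8, 213.7]
eef_rot: [3.141, 0.0, 2.764]
ft_force: [-0.1, 0.1, -0.4]
width: 1.001
grip_force: 0.0
t: 1.95
tool_pos: [427.2, 232.8, 213.8]
eef_rot: [3.141, 0.0, 2.764]
ft_force: [1.1, 0.3, -0.6]
width: 1.0
grip_force: 0.0
t: 2.25
tool_pos: [466.6, 153.9, 213.8]
eef_rot: [-3.14, 0.003, 2.754]
ft_force: [0.1, 0.4, 0.9]
width: 1.0
grip_force: 0.0
[283.5, 161.7, 381.6, 258.1] 0.77
plate z 24.530085487362506 circ ((464.63250732421875, 164.23387145996094), 42.03944396972656)
bar ((464.5077819824219, 164.01853942871094), (12.008118629455566, 36.08866500854492), 56.36473846435547) 57.52796728406609 dir 2.5545464
[464.15354609 159.45152394 213.58656698] [3.14124706e+00 8.34991655e-05 2.76105841e+00] [-0.43858801  0.40297594  0.06999498  1.95237728 -0.03900165  0.78720578
  0.84360575]
```

View pics/wd.png

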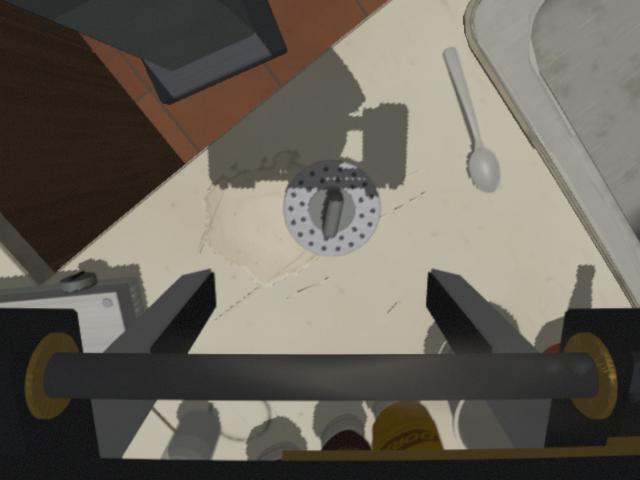

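Close up: the plain steel disc is at (332,208) with its bar upright, which is the wanted one. Next I look at the base and tang before grasping.

```bash
python3 -m pendant '[[100,-1.9,-3.8,-0.5,0],[100,-1.9,-3.8,-0.5,0],[100,-1.9,-3.8,-0.5,0]]'; python3 -m pendant '[[100,-1.9,-3.8,-0.5,0],[100,-1.9,-3.8,-0.5,0],[100,-1.9,-3.8,-0.5,0],[100,0,0,0,0],[100,0,0,0,0]]'
cat > base.py <<'E'
from h import *
im,d,u,v,P=cloud("wrist"); p=camera_params("wrist"); cv2.imwrite("pics/wb.png",im)
m=(abs(P[:,2]-52)<4)&(abs(P[:,0]-483)<110)&(P[:,1]<-15)&(P[:,1]>-230)&(im[v,u].min(1)>60)
Q=P[m][:,:2].astype(np.float32); print("deck z",np.median(P[m][:,2]),cv2.minAreaRect(Q))
# bore: points below deck
c=np.array([483,-118.])
for _ in range(5):
    b=(np.hypot(*(P[:,:2]-c).T)<24)&(P[:,2]<46.5)&(P[:,2]>22); c=np.array(cv2.minEnclosingCircle(P[b][:,:2].astype(np.float32))[0])
print("bore",c,cv2.minEnclosingCircle(P[b][:,:2].astype(np.float32)))
t=(np.hypot(*(P[:,:2]-c).T)<19)&(abs(P[:,2]-42)<2.5)
T=P[t][:,:2].astype(np.float32); print("tang",len(T),cv2.minAreaRect(T))
w,V=np.linalg.eigh(np.cov(T.T)); print("tang dir",np.arctan2(V[1,1],V[0,1])%np.pi, T.mean(0))
k=(P[:,2]>60)&(P[:,1]<-120)&(P[:,1]>-260)&(abs(P[:,0]-470)<100)&(d[v,u]>150); print("bail",len(P[k]),P[k].min(0),P[k].max(0))
np.save("wb.npy",P); print(proj(p,[[c[0],c[1],52]]),r.sense()["tool_pos"],r.sense()["qpos"])
x,y=proj(p,[[c[0],c[1],52]])[0].astype(int); cr=im[max(0,y-130):y+110,max(0,x-160):x+160]; cv2.imwrite("pics/wbc.png",cv2.resize(cr,None,fx=2.5,fy=2.5)[:600,:800])
E
python3 base.py
```

```text
t: 2.65
tool_pos: [474.5, 34.2, 228.7]
eef_rot: [3.141, -0.0, 2.768]
ft_force: [0.9, -1.0, 0.5]
width: 1.0
grip_force: 0.0
t: 3.15
tool_pos: [485.8, -92.8, 243.5]
eef_rot: [3.141, -0.0, 2.764]
ft_force: [-0.5, 0.4, -0.4]
width: 0.998
grip_force: 0.0
deck z 52.24205085057516 ((488.6513671875, -115.60821533203125), (149.94602966308594, 111.93094635009766), 73.74484252929688)
bore [ 489.40292358 -116.38760376] ((489.4029235839844, -116.38760375976562), 20.957984924316406)
tang 241 ((488.6688537597656, -115.94296264648438), (31.740100860595703, 6.361268997192383), 38.09959411621094)
tang dir 0.6715275060527564 [ 488.51596 -115.85152]
bail 7849 [ 422.60398328 -232.42997317   60.49086719] [ 513.9633099  -131.95592696  277.78367411]
[[295.09327098 231.54295405]] [485.70833707 -91.65822698 243.3093695 ] [ 0.04374817  0.37107218  0.11904611  1.90539466 -0.05804419  0.86885742
  1.38762397]
```

View pics/wbc.png

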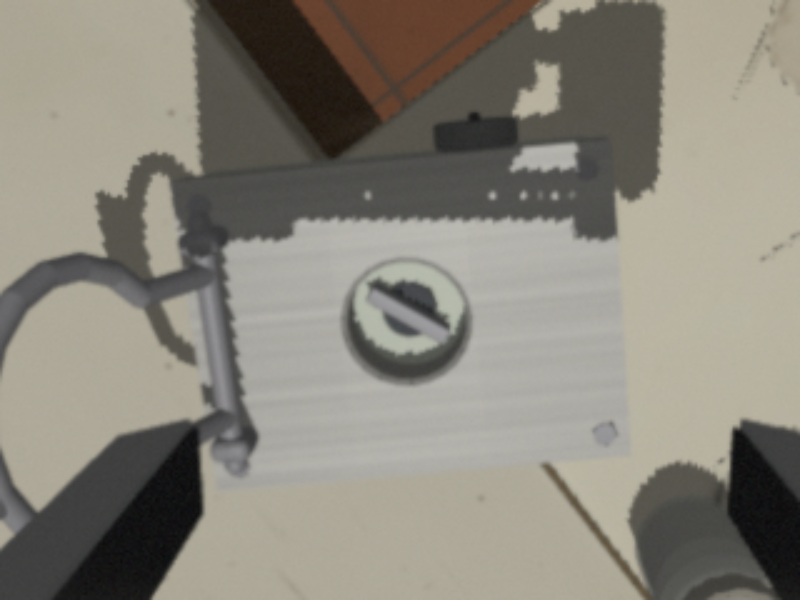

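The tang shows in the bore at crop pixel (408,312), and it measures 0.668 rad in the world. The base x axis is at -1.854 rad and the bore is at (488.7, -115.8). The bail is at the left, open. Back to the disc now.

```bash
python3 -m pendant '[[100,1.9,3.84,0,0],[100,1.9,3.84,0,0],[100,1.9,3.84,0,0],[100,1.9,3.84,0,0],[100,1.9,3.84,0,0]]'>/dev/null; python3 -m pendant '[[100,1.9,3.84,0,0],[100,0,0,3.3,0.105],[100,0,0,3.5,0.105],[100,0,0,3.5,0],[100,0,0,0,0]]'; python3 disc.py
```

```text
t: 4.2
tool_pos: [460.1, 164.0, 137.0]
eef_rot: [-3.135, -0.006, 2.559]
ft_force: [-0.0, 0.5, -0.9]
width: 1.001
grip_force: 0.0
[267.0, 184.2, 389.7, 303.6] 0.72
plate z 24.50044043432405 circ ((464.3879089355469, 164.1237335205078), 41.95267868041992)
bar ((464.04522705078125, 164.48069763183594), (11.866652488708496, 35.385169982910156), 56.52183151245117) 57.55973699958756 dir 2.557289
[463.72629023 164.10595647 140.61469623] [-3.14093842e+00 -1.37260454e-03  2.55697179e+00] [-0.45962697  0.5160405   0.09038738  2.02634861 -0.07986631  0.60376893
  0.6710686 ]
```

```bash
python3 -m pendant '[[100,-0.06,0.04,3.5,0],[100,0,0,3.5,0],[60,0,0,2.2,0],[45,0,0,1.06,0],[40,0,0,0,0]]' 25; python3 -m pendant '[[5,0,0,0,0],[5,0,0,0,0],[5,0,0,0,0],[5,0,0,0,0],[5,0,0,0,0]]' 25
```

```text
t: 4.8
tool_pos: [465.7, 163.1, 38.2]
eef_rot: [3.141, -0.0, 2.554]
ft_force: [-0.1, 0.0, 1.0]
width: 0.78
grip_force: 0.0
t: 5.3
tool_pos: [465.6, 162.6, 38.3]
eef_rot: [3.141, 0.0, 2.554]
ft_force: [0.6, 0.3, -0.3]
width: 0.356
grip_force: 0.0
```

```bash
python3 -m pendant '[[5,0,0,0,0],[5,0,0,0,0],[5,0,0,0,0],[5,0,0,0,0],[5,0,0,0,0]]' 25;python3 -m pendant '[[5,0,0,-1,0],[5,0,0,-3,0],[5,0,0,-3,0],[5,0,0,-3,0],[5,0,0,-3,0]]' 25
```

```text
t: 5.8
tool_pos: [465.2, 162.4, 37.7]
eef_rot: [-3.141, -0.0, 2.554]
ft_force: [0.5, -0.3, -1.1]
width: 0.128
grip_force: 25.0
t: 6.3
tool_pos: [465.0, 162.3, 169.7]
eef_rot: [3.141, 0.0, 2.554]
ft_force: [-0.2, 0.3, -2.0]
width: 0.129
grip_force: 25.0
```

```bash
python3 -m pendant '[[5,-2.48,-3.12,0,0],[5,-2.48,-3.12,0,0],[5,-2.48,-3.12,0,0],[5,-2.48,-3.12,0,0],[5,-2.48,-3.12,0,0]]'>/dev/null;python3 -m pendant '[[5,-2.48,-3.12,0,0],[5,-2.48,-3.12,0,0],[5,0,0,0,0.145],[5,0,0,0,0.145],[5,0,0,0,0.145]]'>/dev/null; python3 -m pendant '[[5,0,0,0,0.145],[5,0,0,0,0.145],[5,0,0,0,0.145],[5,0,0,0,0.145],[5,0,0,0,0.145]]'>/dev/null; python3 -m pendant '[[5,0,0,0,0.145],[5,0,0,0,0.145],[5,0,0,0,0.145],[5,0,0,0,0.145],[5,0,0,0,0.145]]'
cat > rel.py <<'E'
from h import *
from scipy.optimize import least_squares
im,d,u,v,P=cloud("wrist"); s=r.sense(); cv2.imwrite("pics/wr.png",im)
t=s["tool_pos"]; z0=t[2]-38; yaw=s["eef_rot"][2]
g=nets.regions_of("disc","wrist"); print([(o["conf"],o["rect"]) for o in g])
m=(abs(P[:,2]-z0-24)<4)&(np.hypot(*(P[:,:2]-t[:2]).T)<50)
Q=P[m][:,:2].astype(np.float32); h=cv2.convexHull(Q)[:,0]
a=[(np.cos(k),np.sin(k)) for k in np.arange(0,2*np.pi,.03)]
f=least_squares(lambda c:np.hypot(*(h-c).T)-42,t[:2],loss="soft_l1",f_scale=.5)
print("n",len(Q),"plate z",np.median(P[m][:,2]),"disc c",f.x,"rms",np.sqrt(f.cost/len(h)))
print("tool",t,yaw,s["ft_force"],"rel",f.x-t[:2])
E
python3 rel.py; python3 -c "import numpy as np;from h import r;print(r.sense()['qpos'])"
```

```text
t: 8.3
tool_pos: [488.6, -115.1, 168.4]
eef_rot: [-3.141, -0.001, 0.663]
ft_force: [0.6, 0.2, -1.0]
width: 0.125
grip_force: 25.0
[(0.77, [232.0, 197.6, 413.6, 355.1])]
n 13484 plate z 155.24876023127354 disc c [ 487.21817986 -114.01474335] rms 0.5683501160042088
tool [ 488.62600489 -115.06752431  168.26377879] 0.6580049821170069 [-0.30939181  1.53094536 -1.20774313] rel [-1.40782503  1.05278096]
[-0.25559089  0.56075431  0.64535137  1.98528298 -0.48724407  0.75282024
 -0.22120056]
```

View pics/wr.png

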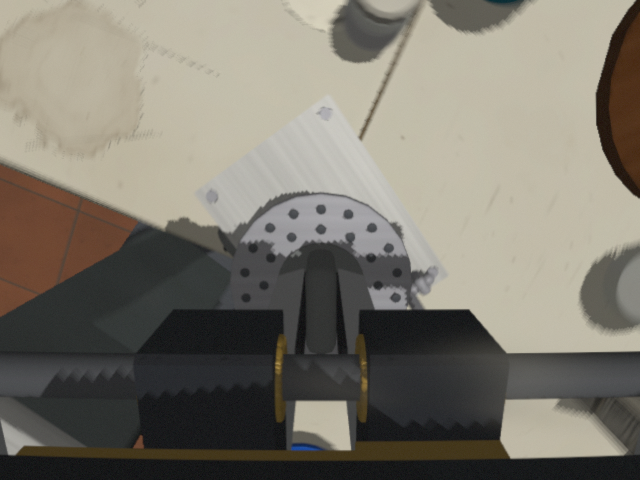

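```bash
cat > edge.py <<'E'
from h import *
from scipy.optimize import least_squares
def edges(P):
    th=-1.8545; B=(P[:,:2]-[488.7,-115.8])@np.array([[np.cos(th),-np.sin(th)],[np.sin(th),np.cos(th)]])
    k=(abs(P[:,2]-52.2)<2.5)&(abs(B[:,0])<90)&(abs(B[:,1])<70); B=B[k]
    o={}
    def prof(i,j,lo,hi,sg):
        pr=[]; 
        for a in np.arange(lo,hi,3.):
            q=B[(B[:,j]>=a)&(B[:,j]<a+3),i]
            if len(q)>5: pr.append((a+1.5,sg*(sg*q).max()))
        if len(pr)<4: return None
        pr=np.array(pr); return np.median(pr[:,1]).round(2), np.polyfit(pr[:,0],pr[:,1],1)[0].round(4),len(pr)
    return dict(xmin=prof(0,1,-45,45,-1),ymax=prof(1,0,-65,-20,1),ymin=prof(1,0,-65,-20,-1))
print(edges(np.load("wb.npy")))
im,d,u,v,P=cloud("wrist"); s=r.sense(); t=s["tool_pos"]; print(edges(P))
yaw=s["eef_rot"][2]; X=np.array([np.cos(yaw),np.sin(yaw)]); Y=np.array([X[1],-X[0]])
m=(abs(P[:,2]-t[2]+38-24)<3)&(np.hypot(*(P[:,:2]-t[:2]).T)<50); Q=(P[m][:,:2]-t[:2])@np.c_[X,Y]
h=cv2.convexHull(Q.astype(np.float32))[:,0]; h=h[h[:,0]>3]
f=least_squares(lambda c:np.hypot(*(h-c[:2]).T)-c[2],[0,0,42],loss="soft_l1",f_scale=.3)
print("disc in tool xy, R",f.x,len(h),"resid",np.abs(np.hypot(*(h-f.x[:2]).T)-f.x[2]).mean(), "y range",Q[:,1].min(),Q[:,1].max(),"xmax",Q[:,0].max(), "tool",t,yaw)
b=(abs(P[:,2]-t[2]+38-58)<4)&(np.hypot(*(P[:,:2]-t[:2]).T)<30); b=(P[b][:,:2]-t[:2])@np.c_[X,Y]; print("bar",len(b), np.percentile(b,[2,98],axis=0) if len(b) else "")
E
python3 edge.py
```

```text
{'xmin': (np.float64(-74.72), np.float64(0.0013), 30), 'ymax': (np.float64(55.37), np.float64(-0.0026), 15), 'ymin': (np.float64(-55.77), np.float64(0.0003), 15)}
{'xmin': (np.float64(-75.1), np.float64(-0.0058), 30), 'ymax': (np.float64(55.67), np.float64(-0.0022), 15), 'ymin': (np.float64(-56.3), np.float64(1.1295), 15)}
disc in tool xy, R [-0.32693941 -1.77894834 41.82156741] 42 resid 0.09753210803400558 y range -43.36006916405336 40.014623048947314 xmax 41.617174485072674 tool [ 488.60907814 -115.19031223  168.15328817] 0.6720692410717013
bar 3090 [[-15.47279615 -16.55078093]
 [ 16.93019501  13.25422235]]
```

```bash
python3 -m pendant '[[5,0.01,0.22,0,0],[5,0,0,2.3,0],[5,0,0,2.3,0],[5,0,0,2.2,0],[5,0,0,0,0]]'; python3 edge.py
```

```text
t: 8.95
tool_pos: [488.5, -116.6, 98.0]
eef_rot: [-3.138, 0.002, 0.67]
ft_force: [-0.3, -0.5, -1.6]
width: 0.13
grip_force: 25.0
{'xmin': (np.float64(-74.72), np.float64(0.0013), 30), 'ymax': (np.float64(55.37), np.float64(-0.0026), 15), 'ymin': (np.float64(-55.77), np.float64(0.0003), 15)}
{'xmin': (np.float64(-74.96), np.float64(-0.005), 30), 'ymax': (np.float64(55.84), np.float64(-0.0053), 15), 'ymin': (np.float64(-55.86), np.float64(0.0176), 15)}
disc in tool xy, R [-0.87547915 -2.78335121 41.84102305] 36 resid 0.09712090504934956 y range -44.54189470420152 39.055085804376745 xmax 41.26088273880709 tool [ 489.40252563 -117.15567727   99.3132451 ] 0.6697198165710121
bar 2980 [[-15.95923976 -17.59911127]
 [ 16.07998225  12.72614863]]
```

```bash
sed -i 's/"tool",t,yaw)/"tool",t,yaw, "WORLD",t[:2]+f.x[0]*X+f.x[1]*Y)/' edge.py; for i in 1 2 3; do python3 edge.py | grep -o -e 'WORLD.*' -e "'xmin.*"| tail -2; done; python3 - <<'E'
from h import *
print(r.sense()["tool_pos"],r.sense()["ft_force"])
im,d=grab_frame("wrist");cv2.imwrite("pics/c.png",im)
E
```

```text
'xmin': (np.float64(-75.08), np.float64(-0.0037), 30), 'ymax': (np.float64(55.93), np.float64(-0.003), 15), 'ymin': (np.float64(-55.89), np.float64(0.0171), 15)}
WORLD [ 487.91545094 -116.10747824]
'xmin': (np.float64(-75.04), np.float64(-0.0054), 30), 'ymax': (np.float64(55.85), np.float64(-0.0024), 15), 'ymin': (np.float64(-56.09), np.float64(0.0053), 15)}
WORLD [ 488.83722681 -116.48122788]
'xmin': (np.float64(-75.08), np.float64(-0.0038), 30), 'ymax': (np.float64(55.84), np.float64(-0.0044), 15), 'ymin': (np.float64(-55.91), np.float64(0.0148), 15)}
WORLD [ 489.29941916 -116.67533013]
[ 490.98790866 -117.67388986  100.93130121] [-0.9089733   0.10188792 -1.19839924]
```

View pics/c.png

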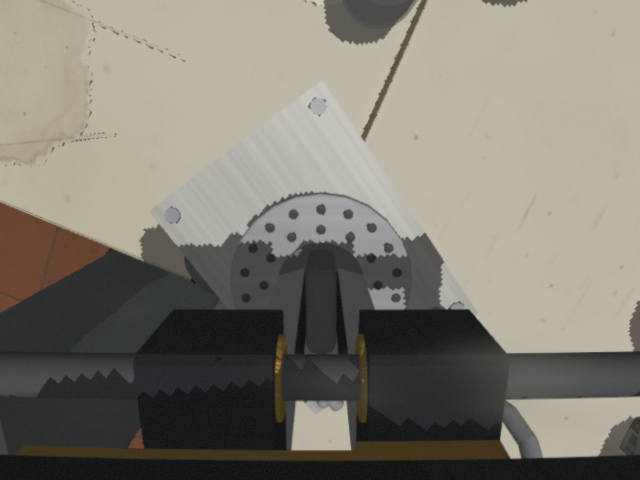

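The disc hangs over the deck, with its centre near (320,275). The arm was still settling between the measurements, so I wait and measure again.

```bash
python3 -m pendant '[[5,0,0,0,0],[5,0,0,0,0],[5,0,0,0,0],[5,0,0,0,0]]'; for i in 1 2 3; do python3 edge.py | tail -2; done
```

```text
t: 9.6
tool_pos: [490.3, -117.1, 100.0]
eef_rot: [3.141, -0.0, 0.669]
ft_force: [-0.6, -0.3, -1.3]
width: 0.128
grip_force: 25.0
bar 3075 [[-15.44928876 -16.27485344]
 [ 16.86818602  13.31229027]]
bar 3082 [[-15.51651493 -16.33565027]
 [ 16.81766673  13.10831656]]
bar 3086 [[-15.52553089 -16.11885666]
 [ 16.7610163   13.31487425]]
```

```bash
for i in 1 2; do python3 edge.py | grep -o -e 'WORLD.*' -e "'xmin.*" -e 'tool xy, R.*resid'| tail -3; done
```

```text
'xmin': (np.float64(-75.02), np.float64(-0.0046), 30), 'ymax': (np.float64(55.87), np.float64(-0.0042), 15), 'ymin': (np.float64(-56.05), np.float64(0.0071), 15)}
tool xy, R [-0.41214839 -1.75706653 41.86408576] 42 resid
WORLD [ 488.73214746 -116.07575565]
'xmin': (np.float64(-75.03), np.float64(-0.0045), 30), 'ymax': (np.float64(55.86), np.float64(-0.004), 15), 'ymin': (np.float64(-55.99), np.float64(0.0128), 15)}
tool xy, R [-0.35235733 -1.74171852 41.84643102] 34 resid
WORLD [ 488.76300481 -116.07771627]
```

```bash
python3 -m pendant '[[5,0,0.03,0.5,0],[5,0,0,0.3,0],[5,0,0,0.2,0],[5,0,0,0.2,0],[5,0,0,0,0]]'; python3 -m pendant '[[5,0,0,0.1,0],[5,0,0,0.1,0],[5,0,0,0.1,0],[5,0,0,0,0]]'
```

```text
t: 10.35
tool_pos: [490.2, -117.4, 87.5]
eef_rot: [-3.141, 0.0, 0.669]
ft_force: [0.0, 0.4, -1.1]
width: 0.126
grip_force: 25.0
t: 10.75
tool_pos: [490.3, -117.4, 84.8]
eef_rot: [-3.141, 0.0, 0.669]
ft_force: [0.4, -0.4, -1.1]
width: 0.126
grip_force: 25.0
```

```bash
python3 -m pendant '[[5,0,0,0.1,0],[5,0,0,0.1,0],[5,0,0,0.1,0],[5,0,0,0.1,0],[5,0,0,0,0]]'; python3 -m pendant '[[5,0,0,0.1,0],[5,0,0,0.1,0],[5,0,0,0,0]]'
```

```text
t: 11.25
tool_pos: [490.3, -117.4, 80.7]
eef_rot: [-3.141, 0.0, 0.669]
ft_force: [-0.6, 0.8, -1.1]
width: 0.126
grip_force: 25.0
t: 11.55
tool_pos: [490.3, -117.4, 78.7]
eef_rot: [-3.141, 0.0, 0.669]
ft_force: [-0.4, 0.5, -1.8]
width: 0.126
grip_force: 25.0
```

```bash
python3 -m pendant '[[5,0,0,0.1,0],[5,0,0,0.1,0],[5,0,0,0,0]]'; python3 -m pendant '[[5,0,0,0.1,0],[5,0,0,0.1,0],[5,0,0,0,0]]'
```

```text
t: 11.85
tool_pos: [490.3, -117.4, 76.7]
eef_rot: [-3.141, 0.0, 0.669]
ft_force: [-0.3, 0.7, -1.4]
width: 0.129
grip_force: 25.0
t: 12.15
tool_pos: [490.3, -117.4, 74.7]
eef_rot: [-3.141, 0.0, 0.669]
ft_force: [-0.1, 0.5, -1.2]
width: 0.123
grip_force: 25.0
```

It has passed the tang's top without any load, so the slot is engaged.

```bash
python3 -m pendant '[[5,0,0,0.1,0],[5,0,0,0.1,0],[5,0,0,0,0]]'; python3 -m pendant '[[5,0,0,0.05,0],[5,0,0,0,0],[5,0,0,0,0]]'
```

```text
t: 12.45
tool_pos: [490.3, -117.4, 72.7]
eef_rot: [-3.141, 0.0, 0.669]
ft_force: [-0.2, -0.4, -1.9]
width: 0.129
grip_force: 25.0
t: 12.75
tool_pos: [490.3, -117.4, 72.4]
eef_rot: [-3.142, 0.0, 0.669]
ft_force: [-0.1, 0.1, -0.9]
width: 0.126
grip_force: 25.0
```

```bash
python3 -m pendant '[[5,0,0,0.05,0],[5,0,0,0,0]]';  python3 -m pendant '[[30,0,0,0,0],[40,0,0,0,0],[40,0,0,0,0],[40,0,0,0,0]]'; python3 -m pendant '[[40,0,0,-1,0],[40,0,0,-3,0],[40,0,0,-4,0],[40,0,0,-4,0],[40,0,0,-1,0]]'; python3 -m pendant '[[40,0,0,0,0],[40,0,0,0,0],[40,0,0,0,0]]'
cat > chk.py <<'E'
from h import *
for n in ("wrist","scene"):
    im,d,u,v,P=cloud(n); cv2.imwrite(f"pics/k_{n}.png",im)
    rad=np.hypot(*(P[:,:2]-[488.7,-115.8]).T); m=(rad<39)&(rad>24)&(abs(P[:,2]-60)<12)
    Q=P[m]; A=np.c_[Q[:,:2]-[488.7,-115.8],np.ones(len(Q))]; 
    w=abs(Q[:,2]-np.median(Q[:,2]))<3; k=np.linalg.lstsq(A[w],Q[w,2],rcond=None)[0]; print(n,"plate z",np.median(Q[:,2]),"plane",k,w.sum())
    dk=P[(abs(P[:,2]-52)<3)&(rad>46)&(rad<52)]; print("deck",np.median(dk[:,2]),len(dk))
    b=P[(rad<22)&(abs(P[:,2]-92)<4)][:,:2].astype(np.float32)
    if len(b)>5: print("bar",cv2.minAreaRect(b))
    # bail
    th=-1.8545; X=np.array([np.cos(th),np.sin(th)]); Y=np.array([-X[1],X[0]])
    B=np.c_[(P[:,:2]-[488.7,-115.8])@np.c_[X,Y],P[:,2]]
    q=B[(B[:,0]>58)&(B[:,0]<140)&(abs(B[:,1])<50)&(B[:,2]>75)&(B[:,2]<200)]
    if len(q)>20: print("bail",len(q),"angle",np.median(np.arctan2(q[:,2]-62.7,-(q[:,0]-64))),"top",np.percentile(q,98,axis=0),"rmax",np.percentile(np.hypot(q[:,0]-64,q[:,2]-62.7),98))
E
python3 chk.py; python3 -c "from h import r;print(r.sense()['tool_pos'],r.sense()['qpos'],r.sense()['eef_rot'])"
```

```text
t: 12.95
tool_pos: [490.3, -117.4, 71.8]
eef_rot: [-3.142, -0.0, 0.669]
ft_force: [-0.4, 0.3, -1.6]
width: 0.129
grip_force: 25.0
t: 13.35
tool_pos: [490.4, -117.5, 71.9]
eef_rot: [3.141, -0.0, 0.669]
ft_force: [-0.1, -0.9, 0.4]
width: 0.393
grip_force: 0.0
t: 13.85
tool_pos: [492.4, -118.7, 206.1]
eef_rot: [3.136, -0.005, 0.668]
ft_force: [0.1, 0.8, -0.5]
width: 0.4
grip_force: 0.0
t: 14.15
tool_pos: [489.3, -117.0, 200.5]
eef_rot: [-3.139, 0.002, 0.669]
ft_force: [0.6, 0.6, -0.8]
width: 0.397
grip_force: 0.0
wrist plate z 58.48900945996634 plane [-5.44170149e-04 -1.88449544e-04  5.85606983e+01] 5086
deck 52.382925221478885 3084
bar ((489.20068359375, -116.2403793334961), (35.45557403564453, 11.598076820373535), 38.18309783935547)
bail 1410 angle 1.892094092595134 top [101.03052396  36.99411346 155.66343365] rmax 99.7208563206424
scene plate z 59.06304242963183 plane [-4.79014345e-03  4.16303944e-03  5.90385621e+01] 216
deck 52.775658056779655 122
bar ((490.58978271484375, -116.69064331054688), (36.711341857910156, 10.965592384338379), 44.845359802246094)
bail 211 angle 1.9868118996682984 top [116.16600396  38.91304048 185.19860741] rmax 132.34706861091578
[ 489.47854602 -117.24441592  200.61334789] [-0.28573789  0.52177135  0.69080316  1.94489945 -0.44269884  0.83298351
 -0.25652943] [-3.13969828e+00  1.94385386e-03  6.68579946e-01]
```

The disc is home: its plate is 6.1 mm above the deck and level, with the bar at 38° over the bore. The bail is at about 1.95 rad. I shut the gripper, turn it square to the base, and go over and behind the bail.

```bash
python3 -m pendant '[[0,0,0,-1,-0.124],[0,0,0,-1,-0.124],[0,0,0,-1,-0.124],[0,0,0,-1,-0.124],[0,0,0,-1,-0.122]]' 10; cat > pos.py <<'E'
from h import *
s=r.sense(); th=-1.8545; X=np.array([np.cos(th),np.sin(th)]); Y=np.array([-X[1],X[0]])
b=(s["tool_pos"][:2]-[488.7,-115.8])@np.c_[X,Y]; print("base-frame x,y",b.round(1),"tip z",round(s["tool_pos"][2]-8,1),"yaw",s["eef_rot"][2],"q",s["qpos"].round(2),"w",s["width"])
E
python3 -m pendant '[[0,0,0,0,0],[0,0,0,0,0]]'; python3 pos.py
```

```text
t: 14.75
tool_pos: [489.8, -117.5, 251.3]
eef_rot: [-3.14, 0.0, 1.292]
ft_force: [1.1, 0.8, -0.3]
width: 0.021
grip_force: 0.0
t: 14.95
tool_pos: [490.0, -117.5, 251.2]
eef_rot: [-3.141, -0.0, 1.284]
ft_force: [-0.1, 0.0, -1.1]
width: 0.004
grip_force: 0.0
base-frame x,y [1.2 1.7] tip z 243.2 yaw 1.283595225318245 q [-0.21  0.42  0.56  1.88 -0.27  0.92  0.19] w 0.004031512729737347
```

```bash
python3 -m pendant '[[0,-3.1,-0.03,0,0],[0,-3.1,-0.03,0,0],[0,-3.1,-0.03,0,0],[0,-3.1,-0.03,0,0],[0,-3.1,-0.04,0,0]]';python3 -m pendant '[[0,0,0,0,0],[0,0,0,2.4,0],[0,0,0,2.4,0],[0,0,0,2.3,0],[0,0,0,0,0]]';python3 -m pendant '[[0,0,0,0,0],[0,0,0,0,0]]'; python3 pos.py; python3 chk.py | grep bail; ls pics
```

```text
t: 15.45
tool_pos: [444.5, -266.6, 250.7]
eef_rot: [-3.14, -0.0, 1.284]
ft_force: [0.1, 1.0, -0.4]
width: 0.002
grip_force: 0.0
t: 15.95
tool_pos: [443.5, -263.5, 177.7]
eef_rot: [-3.134, -0.002, 1.286]
ft_force: [-0.2, -0.7, -0.1]
width: 0.004
grip_force: 0.0
t: 16.15
tool_pos: [446.0, -265.9, 181.6]
eef_rot: [3.14, 0.0, 1.286]
ft_force: [-1.0, 0.4, 0.2]
width: 0.005
grip_force: 0.0
base-frame x,y [156.1   1.1] tip z 173.6 yaw 1.2864763026091728 q [ 0.14  0.53  0.51  1.93 -0.36  0.77  0.57] w 0.005020999114094371
bail 7288 angle 1.939288664585919 top [115.32156269  37.74764792 183.69890824] rmax 130.64710632721952
bail 152 angle 1.9865265820396063 top [116.37869996  30.13469968 184.93161402] rmax 131.95345727064404
a.png
c.png
k_scene.png
k_wrist.png
scene.png
top.png
w0.png
wb.png
wbc.png
wd.png
wr.png
```

View pics/k_wrist.png

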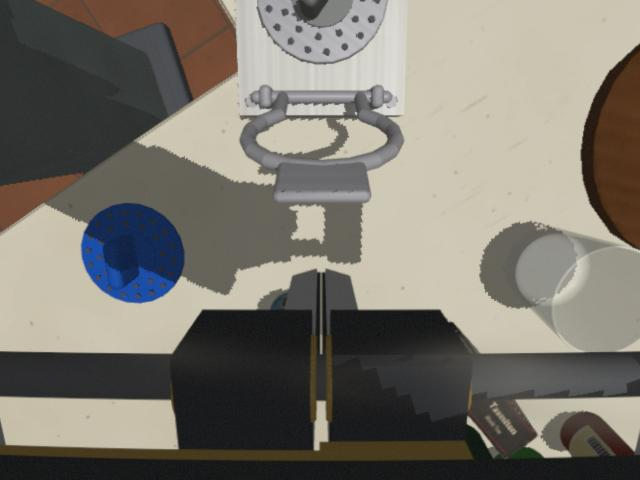

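The view shows the thumb plate at (322,182), straight ahead of the shut fingertips at (322,285), and the bail open. Now I push it over gently.

```bash
python3 -m pendant '[[0,1.5,0,0,0],[0,1.0,0,0,0],[0,0.6,0,0,0],[0,0.6,0,0,0],[0,0.6,0,0,0]]';python3 -m pendant '[[0,0.8,0,0,0],[0,0.8,0,0,0],[0,0.8,0,0,0],[0,0.8,0,0,0],[0,0.8,0,0,0]]'; python3 pos.py
```

```text
t: 16.75
tool_pos: [457.7, -225.0, 181.3]
eef_rot: [3.14, 0.001, 1.286]
ft_force: [-1.4, -1.7, 1.5]
width: 0.006
grip_force: 0.9
t: 17.25
tool_pos: [468.7, -185.3, 180.7]
eef_rot: [-3.141, -0.0, 1.287]
ft_force: [-0.3, -1.1, -0.1]
width: 0.011
grip_force: 0.7
base-frame x,y [72.3  0.3] tip z 172.7 yaw 1.2870785362994388 q [-0.03  0.51  0.52  1.96 -0.36  0.75  0.41] w 0.011482112556744976
```

```bash
python3 -m pendant '[[0,0.9,0,0,0],[0,0.9,0,0.04,0],[0,0.9,0,0.1,0],[0,1,0,0.3,0],[0,1,0,0.4,0]]';python3 -m pendant '[[0,1,0,0.5,0],[0,0.9,0,0.65,0],[0,0.9,0,0.7,0],[0,0.8,0,0.8,0],[0,0,0,0,0]]'; python3 pos.py; python3 chk.py | grep plate
```

```text
t: 17.75
tool_pos: [482.0, -140.1, 172.2]
eef_rot: [-3.141, -0.0, 1.287]
ft_force: [-0.1, -0.7, 0.1]
width: 0.005
grip_force: 0.5
t: 18.25
tool_pos: [491.7, -104.7, 144.7]
eef_rot: [-3.139, -0.001, 1.289]
ft_force: [0.2, -0.5, 0.1]
width: 0.004
grip_force: 0.0
base-frame x,y [-11.5  -0.2] tip z 136.7 yaw 1.288668373470283 q [-0.17  0.57  0.48  2.   -0.41  0.67  0.3 ] w 0.0041179858719473696
wrist plate z 58.44435657643474 plane [2.34347203e-04 1.82931805e-03 5.84694456e+01] 3968
scene plate z 59.07173953604681 plane [8.74497710e-03 2.16137292e-03 5.91143013e+01] 201
```

```bash
python3 -m pendant '[[0,0.75,0,0.85,0],[0,0.7,0,0.95,0],[0,0.6,0,0.95,0],[0,0.45,0,1,0],[0,0.4,0,1,0]]';python3 -m pendant '[[0,0.35,0,0.8,0],[0,0.3,0,0.6,0],[0,0.2,0,0.4,0],[0,0,0,0,0],[0,0,0,0,0]]'; python3 pos.py
```

```text
t: 18.85
tool_pos: [500.0, -78.1, 97.4]
eef_rot: [-3.141, 0.0, 1.287]
ft_force: [0.1, -1.2, 0.6]
width: 0.007
grip_force: 0.4
t: 19.35
tool_pos: [502.5, -70.4, 80.5]
eef_rot: [-3.142, -0.0, 1.287]
ft_force: [-0.7, 0.6, -0.0]
width: 0.004
grip_force: 0.0
base-frame x,y [-47.5   0.5] tip z 72.5 yaw 1.2867077544999568 q [-0.18  0.67  0.4   2.04 -0.5   0.53  0.3 ] w 0.0039972418618547225
```

Tip 72.5 mm; the closed plate's top is at 65.7 mm. I go down in small steps and watch the force.

```bash
python3 -m pendant '[[0,0,0,0.2,0],[0,0,0,0.2,0],[0,0,0,0.1,0],[0,0,0,0.1,0],[0,0,0,0,0]]';python3 -m pendant '[[0,0,0,0.05,0],[0,0,0,0,0]]';python3 -m pendant '[[0,0,0,0.05,0],[0,0,0,0,0]]'; python3 pos.py
```

```text
t: 19.85
tool_pos: [502.8, -70.4, 74.6]
eef_rot: [3.141, -0.0, 1.287]
ft_force: [0.5, 0.8, 1.9]
width: 0.006
grip_force: 1.1
t: 20.05
tool_pos: [502.8, -70.3, 74.3]
eef_rot: [3.141, -0.0, 1.287]
ft_force: [0.8, 0.6, 5.6]
width: 0.004
grip_force: 2.6
t: 20.25
tool_pos: [502.9, -70.4, 74.1]
eef_rot: [3.141, -0.001, 1.287]
ft_force: [-0.6, 1.5, 7.9]
width: 0.005
grip_force: 3.9
base-frame x,y [-47.6   0.9] tip z 66.1 yaw 1.2867338150438379 q [-0.17  0.68  0.39  2.04 -0.51  0.51  0.31] w 0.00472652480626051
```

The force rises to 8 N with the tip at 66.1 mm, which is the closed stop. I lift straight up and verify.

```bash
python3 -m pendant '[[0,0,0,-0.3,0],[0,0,0,-2,0],[0,0,0,-4,0],[0,0,0,-4,0],[0,0,0,-4,0]]';python3 -m pendant '[[0,2,0,0,0],[0,2,0,0,0],[0,0,0,0,0],[0,0,0,0,0]]'; cat >> chk.py <<'E'
    for nm,k in (("plate",(B[:,0]<-40)&(B[:,0]>-62)&(abs(B[:,1])<17)),):
        q=B[k&(B[:,2]>45)&(B[:,2]<90)]; print(nm,len(q),np.median(q[:,2]))
E
python3 chk.py
```

```text
t: 20.75
tool_pos: [501.5, -70.7, 217.6]
eef_rot: [-3.14, 0.001, 1.286]
ft_force: [0.6, 0.6, -0.4]
width: 0.003
grip_force: 0.0
t: 21.15
tool_pos: [512.9, -32.4, 216.1]
eef_rot: [-3.141, 0.001, 1.287]
ft_force: [-0.1, -0.5, 0.4]
width: 0.004
grip_force: 0.0
wrist plate z 66.01294544857025 plane [8.98927255e-03 4.49865863e-02 6.54921737e+01] 71
deck 52.18126925347796 679
bar ((486.7401123046875, -115.7856674194336), (14.966469764709473, 0.7673056125640869), 73.79517364501953)
plate 649 66.38213667904829
scene plate z 60.251503791833954 plane [-9.35430997e-03  9.19442925e-03  5.97248471e+01] 168
deck 52.97079321869027 95
bar ((489.25238037109375, -119.09919738769531), (38.427249908447266, 11.479593276977539), 37.88043212890625)
plate 74 66.52327778060226
```

View pics/k_wrist.png

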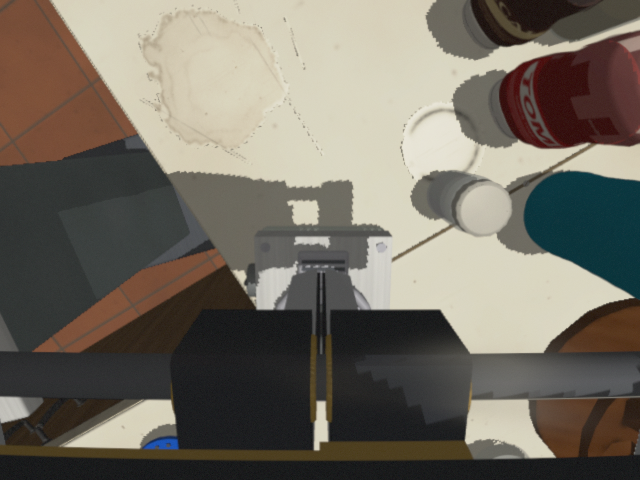

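The thumb plate lies level at (323,258). Its top is at 66.4 mm (closed is 65.7 mm), and the gripper is clear of everything.

```bash
python3 -c "from cell import r;print(r.finish_job())"
```

```text
the job is handed in; nothing more can be done
None
```

The job is handed in: the grating disc measured fully home on the deck, the bail was then closed over it with a light press (about 8 N), the robot is clear of everything, and none of the other things were touched as far as I could tell; the verdict itself was not reported back.

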